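Clear a spot, lay the desk speaker down and set its volume wheel

TASK

The speaker stands in front of the laptop screen, so lay it down for the video call: first take the green highlighter out of the spot where it will come down and lay it on the open notepad, then tip the speaker over sideways where it stands, by pushing high on the side that has the volume wheel, so that it comes to lie on its two rubber runners with the wheel on top. Last, roll the wheel with a fingertip until the white line on its rim stands between the two white pointer marks on the casing. Leave the other things on the desk alone.

Things in the scene. Friction and masses are not known exactly. Their poses are not given: they have to be found in the camera images.
- highlighter: Loose green highlighter, 116 mm long (its x), 24 mm wide (y), 15 mm high, lying on the desk beside the speaker's runner side, where the speaker will come down. Origin: centre of its underside.
- notepad: Open spiral notepad, fixed on the desk, 208 mm long (its x), 146 mm wide (y), upper side 12 mm above the desk. Origin: centre of its underside.
- speaker: Dark speaker, 0.9 kg, stands upright on its rubber sole: 170 mm high (z), 100 wide (y), 95 deep (x). Origin: centre of the sole. Its x points to the back (the two round drivers face -x), z from sole to top, y to the side with the volume wheel (face at y = +50). Two rubber runners along z on the -y side reach y = -55. Lying on them, y points up, upper face 105 mm and origin 55 mm above the desk.
- push_spot (a point): Point of the speaker to push: middle of the wheel side's face (y = +50 mm), 148 mm above the sole, well above the balance point (80 mm). Axes as the speaker's. Pushed slowly along the speaker's -y at this height it tips over its far lower edge and, after 75 to 90 mm, falls by itself onto the runners; it may slide a few cm as it lands.
- wheel_top (a point): Point fixed to the speaker at the outermost spot of the wheel's rim, 12 mm out from the face that carries it, 62 mm from the sole. Once the speaker lies down it is the top of the wheel, 117 mm above the desk. Axes as the speaker's.
- volume_wheel (a joint): Black thumbwheel with 1.5 mm ridges, radius 30 mm, 14 mm thick, axis along the speaker's x; stiff (0.6 N at the rim), stays where it is left. The value (rad) grows as the outer rim moves along the speaker's +z, away from the sole. It starts at 0 to 0.5; at 0.90 the white line on the rim stands between the pointer marks; end stop at 1.15. A fingertip pressed lightly on the rim drags it along.
- mug: Loose green and white mug, 101 mm high, a bystander; origin at the centre of its underside.
- spectacles: Loose red spectacles, a bystander, 141 x 142 x 42 mm; origin at the centre of the underside.
- calculator: Loose black calculator 125 x 83 x 16 mm, a bystander; origin at the centre of the underside.
- stapler: Loose blue stapler 132 x 71 x 46 mm, a bystander; origin at the centre of the underside.
There are look-alikes about, which are no part of the job. Leave any orange or pink look-alike of the speaker alone.

How it is judged (in metres and radians):
On the way, in this order (a step that is already met when the one before it is completed fails the run):
1. the highlighter lies on the notepad, let go, while the speaker still stands (x of highlighter in the frame of notepad between -0.095 and 0.095 m and y of highlighter in the frame of notepad between -0.065 and 0.065 m and height (world z) of highlighter between 0.006 and 0.035 m and linear speed of highlighter below 0.03 m/s and contact force between the fingers and highlighter below 0.1 N and angle between speaker's own z axis and vertical below 0.1 rad), for 0.2 s.
2. the speaker lies on its runners, wheel on top, at rest, with the wheel not yet at the marks (angle between speaker's own y axis and vertical below 0.08 rad and linear speed of speaker below 0.03 m/s and value of joint volume_wheel below 0.75 rad), for 0.2 s.
3. the wheel has been rolled to the pointer marks (value of joint volume_wheel between 0.78 and 1.02 rad), for 0.2 s.
At the end, for the whole second after the job is handed in: Speaker at rest on its runners, wheel on top within 4.5 degrees, sole's centre within 160 mm of where it began (tipping alone moves it 78 mm); white line at the pointer marks (0.90 +- 0.12 rad); highlighter at rest on the notepad, its middle 8 mm or more inside the pad's edges (all of step 3 and angle between speaker's own y axis and vertical below 0.08 rad and height (world z) of speaker between 0.045 and 0.065 m and distance of speaker from where it was at the start of the episode below 0.16 m and linear speed of speaker below 0.02 m/s and x of highlighter in the frame of notepad between -0.095 and 0.095 m and y of highlighter in the frame of notepad between -0.065 and 0.065 m and height (world z) of highlighter between 0.006 and 0.035 m and linear speed of highlighter below 0.03 m/s); the robot touches nothing.
It fails at once if the mug is knocked over or shoved (angle between mug's own z axis and vertical above 0.3 rad or distance of mug from where it was at the start of the episode above 0.03 m).
It fails at once if spectacles, calculator or stapler are shoved (distance of any of spectacles, calculator, stapler from where it was at the start of the episode above 0.03 m).
It fails at once if the speaker comes down on the highlighter (contact force between speaker and highlighter above 1 N).
It also fails if it takes over 72 s, if anything falls off the work surface, if the arm or the gripper's body presses on something with over 40 N, if the wrist force passes 120 N, or if a joint passes its speed limit or range.

ROBOT

A 6-joint arm with a two-finger parallel gripper is mounted at the origin on a cart in front of the work surface, level with it; the furniture and walls round the work are solid. World frame = base frame: x ahead of the robot, y to its left, z up, the work surface at z = 0. Lengths are in m, angles in degrees, forces in N, time in s.
With the tool pointing down it reaches from about 0.4 to 0.825 m from the base axis. Payload 7 kg.
Tool frame: the origin (TCP) lies on the centre line of the jaws, within the pads' length; the fingertips stand 8 mm ahead of it and the grasp point (between the pads) lies 11 mm behind it; z points along the fingers, y is the line along which they close (so a half turn about z gives the same grasp; the last joint's range is limited). The gripper opens to 88 mm and grips with 3 to 60 N. Pads are 19 mm wide; open, the fingers measure 130 mm over their backs; the gripper's body (78 mm by 193 mm) begins 47 mm behind the grasp point.
Start: joints at [-49.154, 20.546, 0.682, 0, -70.136, -16.507], TCP at [0.278, -0.615, 0.235] pointing down, gripper open.
Joint ranges: [-176.03, 176.03], [-82.01, 121.73], [-58.28, 71.71], [-173.87, 95.51], [-174.79, -0.11], [-173.66, 173.66]. Speed limits (degrees/s): [136.94, 136.94, 172.46, 180, 180, 180].

INTERFACE

Orientations are given as [roll, pitch, yaw] about the fixed x, y, z axes, in that order (R = Rz(yaw) Ry(pitch) Rx(roll)).
In Python, from plant import ctrl, vision gives the robot as it stands. The module is installed in compiled form; this text tells all that it offers.
- The arm moves only by the tool move_arm, never from a script. Its argument "moves" is one flat list of numbers, 7 for each row, row after row: the finger opening in cm, from 0 to 8.76, then the shift along the tool's x, y, z in cm, then the turn, a rotation vector about the tool's x, y, z in rad. A call has 1 to 8 rows; each row shifts and turns the commanded pose from where the row before left it, along the tool's axes as they then stand; what a row does not reach is not made up. A row lasts 1/10 s, in which the tool goes at most 50 mm and 8.59 degrees, less where a joint would pass 70% of its speed; a pose out of reach is approached as far as the arm can. A call with a gripper value outside its range is refused whole. The fingers move at their own pace and stop on an object; the grip force is fixed at half the most. Time passes only in rows, so rows that do not move let the fingers close. It gives the time, the measured TCP pose, the force, the opening and the grip force at its end, in the units of the state.
- ctrl.get_obs(): the state, without advancing time (a new reading comes with each control period).
- vision.snapshot(name): name is "scene" or "side" or "wrist"; returns (picture, depth): 400x640x3 uint8, red, green, blue; 400x640 float32, m along the optical axis (not along the pixel's ray), 0 where there is no reading.
- vision.camera_model(name): a dict with "vertical_fov" (degrees; the focal length in pixels is half the picture's height over the tangent of half this angle, whatever the lens; pixels are square), "cx", "cy" (the principal point, pixels), "cam_to_world" (4x4, takes a point from camera to world coordinates). Camera axes: x right, y down, z forward; pixel columns grow to the right and rows downward; lengths in m; the calibration is good to about 2 mm. A picture is of the moment at which its call begins: read the wrist's pose just before it. camera_model takes no time and is no camera call; for the wrist camera it gives the pose at the moment of the call.
- ctrl.close_job(): hands the job in; it is judged then, once.
The state is a dict: "clock": time; "joint_pos": joint angles; "qvel": joint speeds; "tau": joint torques, N m; "tool_pos": TCP position; "orientation": TCP orientation; "force": force on the tool from outside, world axes, zero at the start; "moment": the same for the moment, N m; "opening": finger opening in m; "gripper_force": force on a finger pad.
Only numpy, scipy, OpenCV 4.12 (cv2) and the standard library are available. Lean on these libraries where they do the work, as an engineer would, in place of code of your own. Each camera call takes 0.05 s, during which the arm holds its last target. There are 200 camera calls.

## Working session

There is one attempt and no reset: what is moved stays moved. The work goes in short steps, Python scripts to look and compute and a tool call to move; the robot and the scene stay as the last step left them, time stands still between calls to the robot, and variables do not carry over. Pictures are saved under pics/ and viewed, at most 10 in all, crops included, and the job is handed in when it is done.

Besides the shell and the picture viewer there is one more tool, called after "Emit:" by a JSON object that holds its "name" and its "arguments", one argument or row to a line. move_arm: Moves the arm, as the interface text tells. Its arguments: {"type":"object","properties":{"moves":{"type":"array"}},"required":["moves"]}

```bash
mkdir -p pics; cat > h.py <<'E'
import numpy as np, cv2
from plant import ctrl, vision
def snap(n):
    m=vision.camera_model(n); p,d=vision.snapshot(n); np.savez(''+n+'.npz',p=p,d=d,M=m['cam_to_world'],c=[m['vertical_fov'],m['cx'],m['cy']])
    return p,d,m
def load(n):
    z=np.load(''+n+'.npz'); return z['p'],z['d'],dict(vertical_fov=z['c'][0],cx=z['c'][1],cy=z['c'][2],cam_to_world=z['M'])
def pts(d,m,u,v):
    u=np.asarray(u,float);v=np.asarray(v,float);f=200/np.tan(np.radians(m['vertical_fov']/2))
    z=d[v.astype(int),u.astype(int)]
    c=np.stack([(u-m['cx'])/f*z,(v-m['cy'])/f*z,z],-1); T=np.array(m['cam_to_world']); return c@T[:3,:3].T+T[:3,3]
def ray(m,u,v,h):
    f=200/np.tan(np.radians(m['vertical_fov']/2)); T=np.array(m['cam_to_world'])
    r=T[:3,:3]@np.array([(u-m['cx'])/f,(v-m['cy'])/f,1]); return T[:3,3]+r*(h-T[2,3])/r[2]
E
python3 - <<'E'
from h import *
a=[]
for n in('scene','side'):
    p,d,m=snap(n); print(n,m); cv2.imwrite(f'pics/{n}0.png',cv2.cvtColor(p,cv2.COLOR_RGB2BGR))
print(ctrl.get_obs())
E
```

```text
scene {'vertical_fov': 57.13100878612061, 'cx': 319.9333547243393, 'cy': 203.92222867820257, 'cam_to_world': array([[-0.6473956 , -0.49470493,  0.57978097, -0.21108329],
       [-0.76197334,  0.4035479 , -0.50650342,  0.75743438],
       [ 0.01660035, -0.76968573, -0.63820711,  0.9320148 ],
       [ 0.        ,  0.        ,  0.        ,  1.        ]])}
side {'vertical_fov': 53.125396404187015, 'cx': 321.86582615471826, 'cy': 206.03068342866897, 'cam_to_world': array([[ 0.87344971,  0.26773509, -0.40669833,  1.12557817],
       [ 0.48666753, -0.45343959,  0.74669087, -0.957457  ],
       [ 0.01550222, -0.85012379, -0.52635465,  0.87761553],
       [ 0.        ,  0.        ,  0.        ,  1.        ]])}
{'clock': 0.1, 'joint_pos': array([-4.91517122e+01,  2.05859383e+01,  6.39219119e-01, -1.47419400e-02,
       -7.01351114e+01, -1.65083528e+01]), 'qvel': array([-0.07351091, -0.00984123,  0.06976778,  0.06896088, -0.02148066,
       -0.0055956 ]), 'tau': array([-3.07505288e-03, -5.84162629e+01,  2.93753797e+01,  7.01547593e+00,
        1.02200807e-02, -3.02482033e-05]), 'tool_pos': array([ 0.27800915, -0.61463756,  0.23374299]), 'orientation': array([ 1.79917604e+02, -9.96640097e-03, -1.55665077e+02]), 'force': array([-0.070275 , -0.5375994, -0.3969563]), 'moment': array([-0.0348422 ,  0.03972365, -0.04392705]), 'gripper_force': 0.0, 'opening': 0.0877634413343944}
```

View pics/scene0.png

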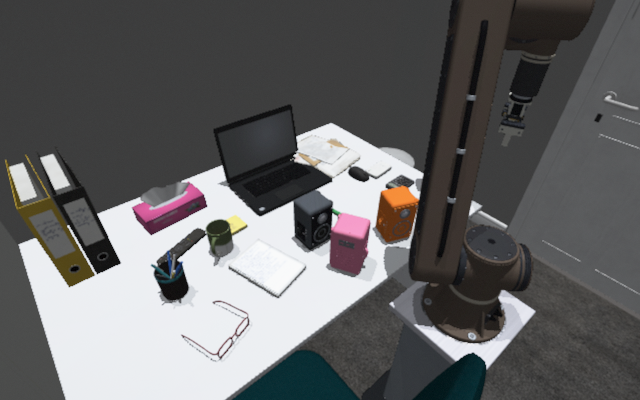

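View pics/side0.png

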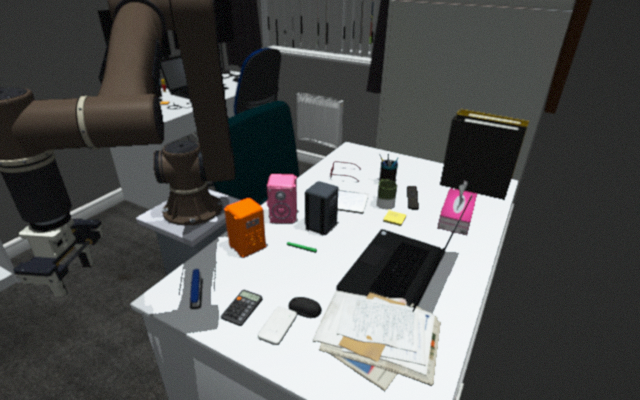

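The scene view shows three speakers: dark at (313,220), pink at (350,243) and orange at (396,213). Only the dark one fits the description; pink and orange are look-alikes. The green highlighter is at side (302,247), partly hidden in the scene view at (337,212). The notepad is at scene (268,267). The mug is at scene (220,235). Next I'll measure these and enlarge the speaker.

```bash
python3 - <<'E'
from h import *
for n in('scene','side'):
    p,d,m=load(n); hsv=cv2.cvtColor(p,cv2.COLOR_RGB2HSV); V,U=np.mgrid[:400,:640]
    P=pts(d,m,U.ravel(),V.ravel()).reshape(400,640,3); np.save(n+'P.npy',P)
    on=(d>0)&(P[...,0]>.2)&(P[...,0]<1.4)&(abs(P[...,1])<.9)
    g=on&(hsv[...,0]>50)&(hsv[...,0]<85)&(hsv[...,1]>120)&(P[...,2]>.003)&(P[...,2]<.03)
    nn,l,s,c=cv2.connectedComponentsWithStats(g.astype(np.uint8))
    for i in range(1,nn):
        if s[i,4]>15:
            q=P[l==i]; r=cv2.minAreaRect((q[:,:2]*1000).astype(np.float32)); print(n,'green',c[i],s[i,4],q.mean(0).round(3),q[:,2].max().round(3),r)
    # dark speaker
    box=np.zeros_like(on); 
    if n=='scene': box[185:255,285:340]=1
    else: box[175:240,298:345]=1
    k=on&box&(hsv[...,2]<110)&(P[...,2]>.155)&(P[...,2]<.185)
    q=P[k]; print(n,'spk top',k.sum(),q.mean(0).round(3),cv2.minAreaRect((q[:,:2]*1000).astype(np.float32)))
    k=on&box&(hsv[...,2]<110)&(P[...,2]>.02)
    q=P[k]; print('spk all',q.min(0).round(3),q.max(0).round(3),cv2.minAreaRect((q[:,:2]*1000).astype(np.float32)))
    if n=='scene':
        for z0,z1 in((.006,.018),):
            k=on&(P[...,2]>z0)&(P[...,2]<z1)&(U>222)&(U<312)&(V>236)&(V<298)
            nn,l,s,c=cv2.connectedComponentsWithStats(k.astype(np.uint8)); i=1+s[1:,4].argmax(); q=P[l==i]
            print('pad',c[i],s[i,4],q[:,2].mean(),cv2.minAreaRect((q[:,:2]*1000).astype(np.float32)))
    lab={'scene':dict(mug=(220,228),pink=(350,225),orange=(397,195),lap=(280,190)),'side':dict(mug=(387,185),pink=(282,180),orange=(244,207),lap=(375,265),lapback=(345,265))}[n]
    for a,(u,v) in lab.items(): print(a,P[v,u].round(3))
A,_,_=load('scene');B,_,_=load('side')
im=np.hstack([cv2.resize(A[175:260,270:360],(400,378),interpolation=2),cv2.resize(B[165:260,270:370],(398,378),interpolation=2)])
cv2.imwrite('pics/crop.png',im[...,::-1])
E
```

```text
scene spk top 632 [0.5   0.169 0.168] ((450.7974853515625, 162.58987426757812), (104.05789184570312, 214.05894470214844), 88.5007095336914)
spk all [0.341 0.032 0.02 ] [0.8   0.222 0.175] ((573.987060546875, 144.40805053710938), (122.08110046386719, 475.5829162597656), 75.91163635253906)
pad [266.85194694 266.57680787] 2337 0.01375353341620275 ((497.13836669921875, 364.64923095703125), (212.53257751464844, 154.2310028076172), 15.217808723449707)
mug [0.702 0.413 0.057]
pink [0.349 0.144 0.167]
orange [ 0.351 -0.076  0.172]
lap [0.788 0.102 0.02 ]
side green [302.03225806 246.74193548] 62 [ 0.528 -0.001  0.01 ] 0.015 ((525.5901489257812, 0.17340946197509766), (108.18843078613281, 14.25747013092041), 6.9468255043029785)
side spk top 376 [0.523 0.143 0.165] ((520.2394409179688, 148.48265075683594), (98.91039276123047, 88.88423919677734), 88.21470642089844)
spk all [0.474 0.096 0.02 ] [0.565 0.206 0.172] ((519.1887817382812, 150.94886779785156), (91.69493103027344, 108.35590362548828), 0.8194212913513184)
mug [0.656 0.474 0.07 ]
pink [0.359 0.134 0.169]
orange [ 0.355 -0.086  0.166]
lap [0.791 0.033 0.013]
lapback [ 0.697 -0.    -0.002]
```

View pics/crop.png

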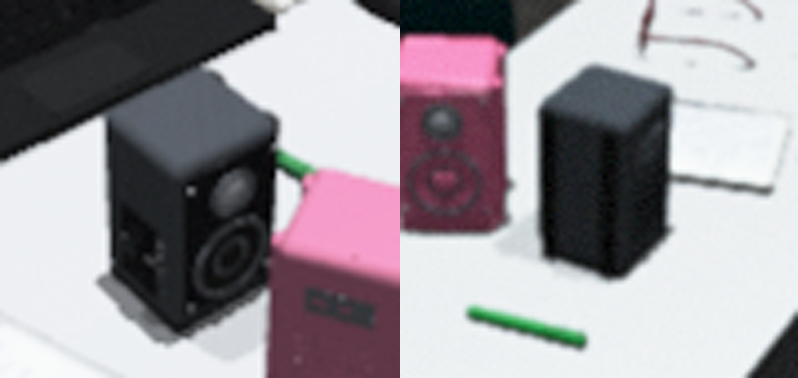

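The crop confirms it. The dark speaker has its drivers toward the robot and its wheel side toward +y, centre about (0.520, 0.149), yaw near 0. The highlighter is at (0.527, 0.000) at 7°, and the pad is at (0.497, 0.365) at 15°. The speaker's runners are close to the gripper body at the grasp, so I'll grasp offset toward -y.

```bash
cat > go.py <<'E'
import sys; from h import *; from scipy.spatial.transform import Rotation as R
# usage: go.py x y z yaw -> remaining shift in tool axes (cm) after turning, and the turn (rad)
o=ctrl.get_obs(); x,y,z,w=map(float,sys.argv[1:5])
A=R.from_euler('xyz',o['orientation'],degrees=True); B=R.from_euler('xyz',[180,0,w],degrees=True)
t=np.array([x,y,z])-o['tool_pos']
print('t',round(o['clock'],2),'tcp',o['tool_pos'].round(4),o['orientation'].round(2),'j6',o['joint_pos'][5].round(1),'F',o['force'].round(1),'open',round(o['opening'],4))
print('shift before turn',(A.inv().apply(t)*100).round(2),'after turn',(B.inv().apply(t)*100).round(2),'turn',(A.inv()*B).as_rotvec().round(3))
E
python3 go.py .527 -.025 .16 -173
```

```text
t 0.1 tcp [ 0.278  -0.6146  0.2337] [ 1.7992e+02 -1.0000e-02 -1.5567e+02] j6 -16.5 F [-0.1 -0.5 -0.4] open 0.0878
shift before turn [-46.99  43.45   7.43] after turn [-31.9   55.49   7.37] turn [ 0.001 -0.     0.303]
```

Emit:
{"name": "move_arm", "arguments": {
  "moves": [8.7,0,0,0,0,0,0.1,8.7,0,0,0,0,0,0.1,8.7,0,0,0,0,0,0.1,8.7,-2.4,4.2,0,0,0,0,8.7,-2.4,4.2,0,0,0,0,8.7,-2.4,4.2,0,0,0,0,8.7,-2.4,4.2,0,0,0,0,8.7,-2.4,4.2,0,0,0,0]
}}

```text
clock: 0.9
tool_pos: [0.3712, -0.3899, 0.2342]
orientation: [180.0, -0.0, -172.9]
force: [0.9, 0.2, -0.5]
opening: 0.0871
gripper_force: 0.0
```

Emit:
{"name": "move_arm", "arguments": {
  "moves": [8.7,-2.4,4.2,0,0,0,0,8.7,-2.4,4.2,0,0,0,0,8.7,-2.4,4.2,0,0,0,0,8.7,-2.4,4.2,0,0,0,0,8.7,-2.4,4.2,0,0,0,0,8.7,-2.4,4.2,0,0,0,0,8.7,-2.4,4.2,0,0,0,0,8.7,-2.4,4.2,0,0,0,0]
}}

```text
clock: 1.7
tool_pos: [0.52, -0.0323, 0.2346]
orientation: [180.0, 0.0, -172.8]
force: [1.4, -0.8, 0.7]
opening: 0.0867
gripper_force: 0.0
```

```bash
python3 go.py .527 -.025 .12 -173; python3 - <<'E'
from h import *
p,d,m=snap('wrist'); cv2.imwrite('pics/w1.png',p[...,::-1])
hsv=cv2.cvtColor(p,cv2.COLOR_RGB2HSV); g=(hsv[...,0]>50)&(hsv[...,0]<85)&(hsv[...,1]>120)
v,u=np.nonzero(g); q=pts(d,m,u,v); q=q[(q[:,2]>.004)&(q[:,2]<.03)&(d[v,u]>0)]; print(len(q),q.mean(0),cv2.minAreaRect((q[:,:2]*1000).astype(np.float32)))
E
```

```text
t 1.7 tcp [ 0.52   -0.0323  0.2346] [ 1.7999e+02  1.0000e-02 -1.7283e+02] j6 -100.9 F [ 1.4 -0.8  0.7] open 0.0867
shift before turn [-0.79  0.64 11.46] after turn [-0.79  0.64 11.46] turn [0.    0.    0.003]
0 [nan nan nan] ((0.0, 0.0), (0.0, 0.0), 0.0)<stdin>:4: RuntimeWarning: Mean of empty slice.
  ret = um.true_divide(
```

View pics/w1.png

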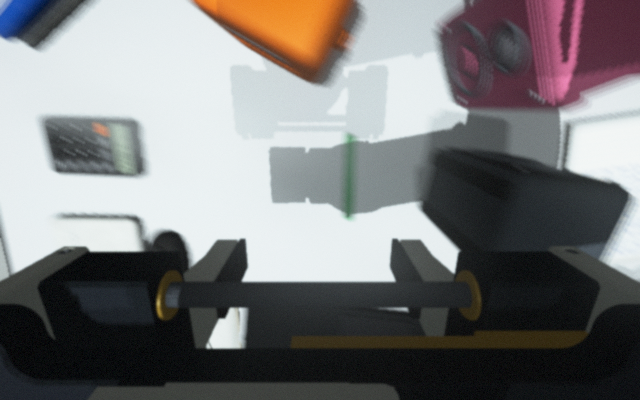

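The wrist view shows the green highlighter at about (349,178), in shadow and parallel to the pads. The dark speaker is at right (520,200). I'll loosen the mask and re-measure.

```bash
python3 - <<'E'
from h import *
p,d,m=snap('wrist'); 
hsv=cv2.cvtColor(p,cv2.COLOR_RGB2HSV); g=(hsv[...,0]>45)&(hsv[...,0]<90)&(hsv[...,1]>90)
g[:,:250]=0;g[:,420:]=0;g[240:]=0
v,u=np.nonzero(g); print(len(u),u.mean(),v.min(),v.max()); 
for a in(v.min(),v.max()):
    uu=u[abs(v-a)<4].mean(); print(uu,a,ray(m,uu,a,.012), d[int(a),int(uu)])
q=pts(d,m,u,v); q=q[d[v,u]>0]; print(q.mean(0),cv2.minAreaRect((q[:,:2]*1000).astype(np.float32)))
E
python3 go.py .527 -.025 .12 -173
```

```text
114 341.8421052631579 130 213
342.5 130 [ 0.46359389 -0.0061256   0.012     ] 0.36367413
339.4 213 [0.57348344 0.00660777 0.012     ] 0.39606583
[ 0.48911833 -0.00312204  0.01306309] ((518.258056640625, 0.9470453262329102), (110.35569763183594, 7.780914783477783), 7.839322090148926)
t 1.8 tcp [ 0.5215 -0.0301  0.2341] [ 179.99    0.   -172.6 ] j6 -100.8 F [ 0.2  0.2 -0.3] open 0.087
shift before turn [-0.61  0.44 11.41] after turn [-0.61  0.44 11.41] turn [0.    0.    0.007]
```

Emit:
{"name": "move_arm", "arguments": {
  "moves": [8.7,0,0.8,4,0,0,0,8.7,0,0,4,0,0,0,8.7,0,0,4,0,0,0,8.7,0,0,4,0,0,0,8.7,0,0,3,0,0,0,8.7,0,0,2,0,0,0,8.7,0,0,1.2,0,0,0,8.7,0,0,0,0,0,0]
}}

```text
clock: 2.6
tool_pos: [0.5177, -0.027, 0.0111]
orientation: [-180.0, -0.2, -172.9]
force: [-0.5, -0.3, 0.2]
opening: 0.0866
gripper_force: 0.0
```

Emit:
{"name": "move_arm", "arguments": {
  "moves": [5,0,0,0,0,0,0,2.0,0,0,0,0,0,0,1.5,0,0,0,0,0,0,1.5,0,0,0,0,0,0,1.5,0,0,0,0,0,0,1.5,0,0,0,0,0,0]
}}

```text
clock: 3.2
tool_pos: [0.5189, -0.0264, 0.0129]
orientation: [180.0, 0.0, -172.8]
force: [-0.3, -0.0, 0.3]
opening: 0.0445
gripper_force: 0.1
```

Emit:
{"name": "move_arm", "arguments": {
  "moves": [1,0,0,0,0,0,0,1,0,0,0,0,0,0,1,0,0,0,0,0,0,1,0,0,0,0,0,0,1,0,0,0,0,0,0]
}}

```text
clock: 3.7
tool_pos: [0.5187, -0.0265, 0.0125]
orientation: [-180.0, -0.0, -172.9]
force: [0.5, -0.6, -0.3]
opening: 0.0129
gripper_force: 30.0
```

Emit:
{"name": "move_arm", "arguments": {
  "moves": [1,0,0,-1,0,0,0,1,0,0,-3,0,0,0,1,0,0,-4,0,0,0,1,0,0,-4,0,0,0,1,0,0,-4,0,0,0,1,0,0,-4,0,0,0,1,0,0,-3,0,0,0,1,0,0,0,0,0,0]
}}

```text
clock: 4.5
tool_pos: [0.5208, -0.0263, 0.2483]
orientation: [180.0, 0.5, -172.8]
force: [0.6, 0.9, 0.1]
opening: 0.0131
gripper_force: 30.0
```

```bash
python3 - <<'E'
from h import *
p,d,m=snap('wrist'); cv2.imwrite('pics/w2.png',p[...,::-1])
E
python3 go.py .485 .36 .24 -173
```

```text
t 4.55 tcp [ 0.5196 -0.0263  0.2456] [ 179.96    0.3  -172.84] j6 -101.6 F [-0.   0.  -1.1] open 0.0134
shift before turn [-1.37 38.76  0.59] after turn [-1.27 38.77  0.56] turn [0.001 0.005 0.003]
```

View pics/w2.png

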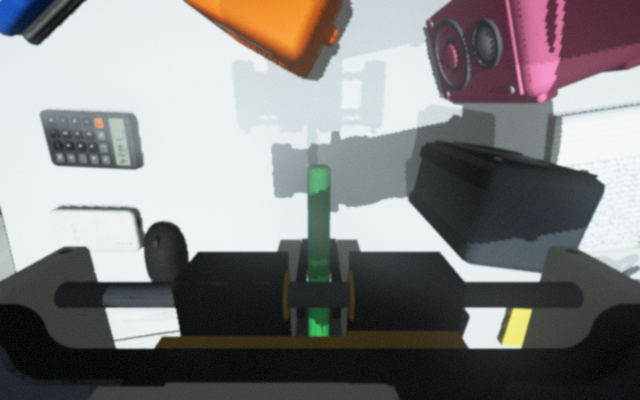

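The highlighter is held, at (318,250) in the wrist view. I'll carry it over the speaker to the pad.

Emit:
{"name": "move_arm", "arguments": {
  "moves": [1,0,3.5,0,0,0,0,1,-0.2,4.8,0,0,0,0,1,-0.2,4.8,0,0,0,0,1,-0.2,4.8,0,0,0,0,1,-0.2,4.8,0,0,0,0,1,-0.2,4.8,0,0,0,0,1,-0.2,4.8,0,0,0,0,1,-0.2,4.8,0,0,0,0]
}}

```text
clock: 5.35
tool_pos: [0.4854, 0.3448, 0.2418]
orientation: [-179.9, -0.1, -172.8]
force: [1.3, -0.6, 0.3]
opening: 0.0131
gripper_force: 30.0
```

Emit:
{"name": "move_arm", "arguments": {
  "moves": [1,0,1.6,0,0,0,0,1,0,0,4,0,0,0,1,0,0,4,0,0,0,1,0,0,4,0,0,0,1,0,0,4,0,0,0,1,0,0,3,0,0,0,1,0,0,1.5,0,0,0,1,0,0,0,0,0,0]
}}

```text
clock: 6.15
tool_pos: [0.4829, 0.3569, 0.0343]
orientation: [-179.7, -0.3, -172.9]
force: [0.2, -0.6, 0.4]
opening: 0.0137
gripper_force: 30.0
```

```bash
python3 go.py .485 .36 .026 -173
```

```text
t 6.15 tcp [0.4829 0.3569 0.0343] [-179.74   -0.27 -172.89] j6 -137.9 F [ 0.2 -0.6  0.4] open 0.0137
shift before turn [-0.25  0.29  0.83] after turn [-0.25  0.28  0.83] turn [-0.005 -0.005  0.002]
```

Emit:
{"name": "move_arm", "arguments": {
  "moves": [1,0,0,0.5,0,0,0,1,0,0,0.3,0,0,0,1,0,0,0.1,0,0,0,1,0,0,0,0,0,0]
}}

```text
clock: 6.55
tool_pos: [0.4847, 0.3595, 0.0292]
orientation: [180.0, 0.0, -172.8]
force: [0.5, 0.1, 0.4]
opening: 0.0138
gripper_force: 30.0
```

Emit:
{"name": "move_arm", "arguments": {
  "moves": [2,0,0,0,0,0,0,4,0,0,0,0,0,0,4,0,0,0,0,0,0,4,0,0,0,0,0,0,4,0,0,0,0,0,0]
}}

```text
clock: 7.05
tool_pos: [0.4845, 0.3593, 0.0286]
orientation: [180.0, 0.0, -172.8]
force: [-0.5, -0.1, 1.2]
opening: 0.0391
gripper_force: 0.0
```

Emit:
{"name": "move_arm", "arguments": {
  "moves": [5,0,0,0,0,0,0,5,0,0,-2,0,0,0,5,0,0,-4,0,0,0,5,0,0,-4,0,0,0,4,0,0,-4,0,0,0,2,0,0,-4,0,0,0,0,0,0,-3,0,0,0.06,0,0,0,0,0,0,0.06]
}}

```text
clock: 7.85
tool_pos: [0.4862, 0.3608, 0.2441]
orientation: [179.7, 0.3, -179.8]
force: [-0.3, 0.8, -0.3]
opening: 0.0235
gripper_force: 0.0
```

```bash
python3 - <<'E'
from h import *
p,d,m=snap('scene'); hsv=cv2.cvtColor(p,cv2.COLOR_RGB2HSV)
g=(hsv[...,0]>50)&(hsv[...,0]<85)&(hsv[...,1]>120); g[:235]=0;g[310:]=0;g[:,:225]=0;g[:,330:]=0
v,u=np.nonzero(g); q=pts(d,m,u,v); print(len(u),u.mean(),v.mean(),q.mean(0),cv2.minAreaRect((q[:,:2]*1000).astype(np.float32)))
p2,d2,m2=snap('wrist')
cv2.imwrite('pics/s2.png',np.vstack([cv2.resize(p[170:310,200:380],(720,560)) [:300],])[...,::-1]) if 0 else cv2.imwrite('pics/s2.png',np.hstack([cv2.resize(p[170:310,200:380],(400,311)),cv2.resize(p2,(400,250)) if 0 else cv2.copyMakeBorder(cv2.resize(p2,(400,250)),0,61,0,0,0)])[...,::-1])
E
python3 go.py .52 .26 .24 -180
```

```text
82 269.2317073170732 264.9634146341463 [0.48193541 0.36302407 0.02527959] ((483.29217529296875, 363.11956787109375), (104.06079864501953, 9.611944198608398), 8.586020469665527)
t 7.95 tcp [0.4846 0.3595 0.2396] [ 1.7989e+02  6.0000e-02 -1.7978e+02] j6 -144.9 F [ 0.2 -0.4  0. ] open 0.0153
shift before turn [-3.5  -9.97 -0.05] after turn [-3.54 -9.95 -0.04] turn [0.002 0.001 0.004]
```

View pics/s2.png

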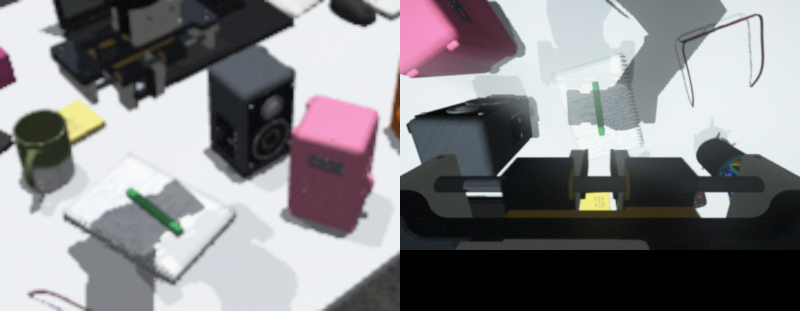

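The highlighter lies on the pad, in the crop at (155,212), and the speaker still stands. Next is the push position.

Emit:
{"name": "move_arm", "arguments": {
  "moves": [0,-1.2,-3.3,0,0,0,0,0,-1.2,-3.3,0,0,0,0,0,-1.1,-3.3,0,0,0,0,0,0,0,3,0,0,0,0,0,0,3,0,0,0,0,0,0,2.2,0,0,0,0,0,0,0,0,0,0,0,0,0,0,0,0,0]
}}

```text
clock: 8.75
tool_pos: [0.5199, 0.2602, 0.1562]
orientation: [-179.9, -0.1, -179.7]
force: [1.1, 0.3, 1.4]
opening: 0.0005
gripper_force: 0.0
```

Emit:
{"name": "move_arm", "arguments": {
  "moves": [0,0,-1.5,0,0,0,0,0,0,-1,0,0,0,0,0,0,-0.5,0,0,0,0,0,0,-0.4,0,0,0,0,0,0,-0.4,0,0,0,0,0,0,-0.4,0,0,0,0,0,0,-0.4,0,0,0,0,0,0,0,0,0,0,0]
}}

```text
clock: 9.55
tool_pos: [0.5215, 0.2156, 0.158]
orientation: [179.8, 0.2, -179.7]
force: [1.2, 5.6, 5.0]
opening: 0.0002
gripper_force: 2.7
```

Emit:
{"name": "move_arm", "arguments": {
  "moves": [0,0,-0.4,0,0,0,0,0,0,-0.4,0,0,0,0,0,0,-0.4,0,0,0,0,0,0,-0.4,0,0,0,0,0,0,-0.4,0,0,0,0,0,0,-0.4,0,0,0,0,0,0,-0.4,0,0,0,0,0,0,-0.4,0,0,0,0]
}}

```text
clock: 10.35
tool_pos: [0.5201, 0.1817, 0.1563]
orientation: [-180.0, -0.0, -179.7]
force: [-0.1, 2.2, 3.0]
opening: 0.0005
gripper_force: 1.7
```

Emit:
{"name": "move_arm", "arguments": {
  "moves": [0,0,-0.4,0,0,0,0,0,0,-0.4,0,0,0,0,0,0,-0.4,0,0,0,0,0,0,-0.4,0,0,0,0,0,0,-0.4,0,0,0,0,0,0,-0.4,0,0,0,0,0,0,0,0,0,0,0,0,0,0,0,0,0,0]
}}

```text
clock: 11.15
tool_pos: [0.5201, 0.1581, 0.1562]
orientation: [-180.0, -0.1, -179.8]
force: [-0.4, -0.0, -0.5]
opening: 0.0003
gripper_force: 0.0
```

```bash
python3 - <<'E'
from h import *
p,d,m=snap('side'); P=pts(d,m,[320,322,322,322],[190,205,215,230]); print(P.round(3)); cv2.imwrite('pics/s3.png',cv2.resize(p[120:300,220:440],(660,540))[...,::-1])
E
python3 go.py .52 .13 .156 -180
```

```text
[[0.559 0.067 0.216]
 [0.561 0.08  0.151]
 [0.562 0.079 0.11 ]
 [0.558 0.089 0.038]]
t 11.2 tcp [0.5202 0.1582 0.1562] [-1.7998e+02 -4.0000e-02 -1.7974e+02] j6 -127.3 F [-1.1  0.6 -0.8] open 0.0005
shift before turn [ 0.03 -2.82  0.02] after turn [ 0.02 -2.82  0.02] turn [-0.    -0.001  0.005]
```

View pics/s3.png

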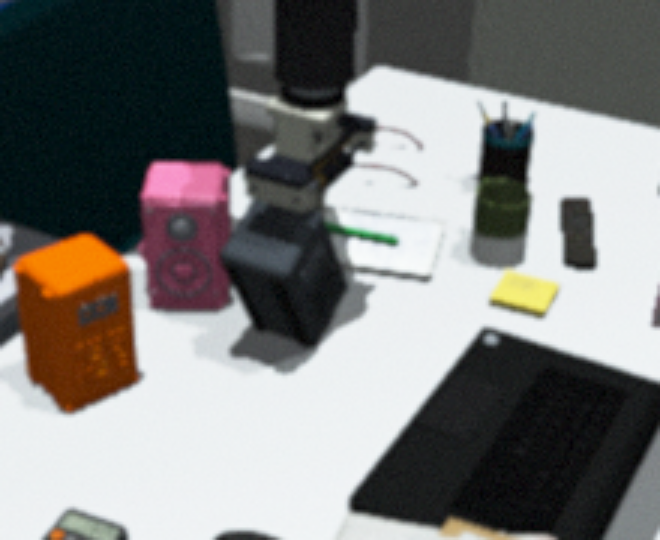

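The speaker is tilted about 25° at (285,270) and close to its balance point, so I keep pushing slowly.

Emit:
{"name": "move_arm", "arguments": {
  "moves": [0,0,-0.4,0,0,0,0,0,0,-0.4,0,0,0,0,0,0,-0.4,0,0,0,0,0,0,-0.4,0,0,0,0,0,0,-0.4,0,0,0,0,0,0,-0.4,0,0,0,0,0,0,-0.4,0,0,0,0,0,0,-0.4,0,0,0,0]
}}

```text
clock: 12.0
tool_pos: [0.5206, 0.1261, 0.1566]
orientation: [180.0, 0.0, -179.7]
force: [0.2, -0.4, 0.5]
opening: 0.0006
gripper_force: 0.0
```

Emit:
{"name": "move_arm", "arguments": {
  "moves": [0,0,-0.2,0,0,0,0,0,0,0,0,0,0,0,0,0,0,0,0,0,0,0,0,0,-3,0,0,0,0,0,0,-3,0,0,0,0,0,0,-3,0,0,0,0,0,0,0,0,0,0,0,0,0,0,0,0,0]
}}

```text
clock: 12.8
tool_pos: [0.5208, 0.1248, 0.2471]
orientation: [179.9, 0.1, -179.7]
force: [-0.5, -0.1, -0.2]
opening: 0.0005
gripper_force: 0.0
```

```bash
python3 - <<'E'
from h import *
p,d,m=snap('side'); q,d2,m2=snap('wrist'); s,d3,m3=snap('scene')
f=lambda x:cv2.resize(x,(400,300))
cv2.imwrite('pics/s4.png',np.vstack([np.hstack([f(p[130:280,230:430]),f(s[150:300,220:420])]),cv2.copyMakeBorder(cv2.resize(q,(480,300)),0,0,0,320,0)])[...,::-1])
E
python3 go.py .52 .1 .156 -180
```

```text
t 12.95 tcp [0.52   0.1243 0.2454] [-1.7996e+02 -1.0000e-01 -1.7973e+02] j6 -124.2 F [-0.2  0.6  0. ] open 0.0008
shift before turn [-0.   -2.42  8.95] after turn [ 0.   -2.43  8.94] turn [-0.001 -0.002  0.005]
```

View pics/s4.png

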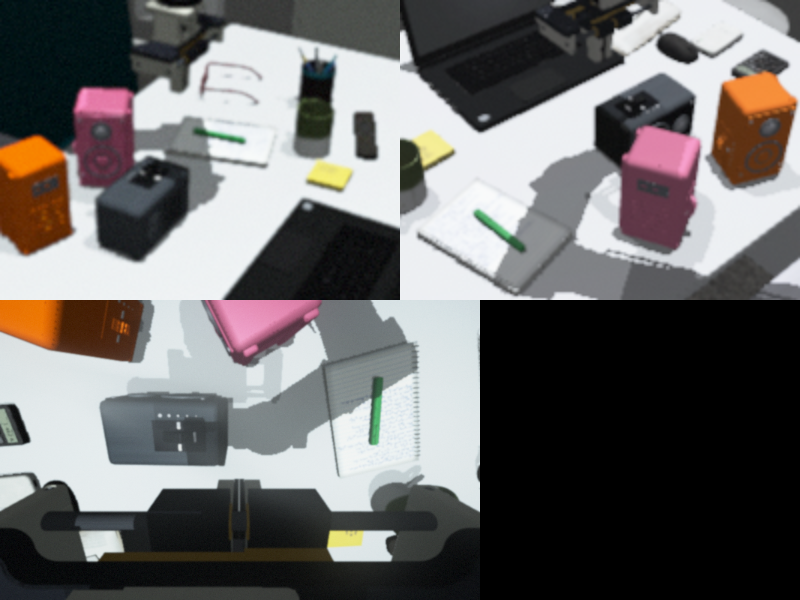

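The speaker now lies wheel up, at wrist crop (165,430), with the wheel near wrist pixel (240,180). The highlighter is still on the pad. I'll measure the wheel and enlarge it.

```bash
python3 - <<'E'
from h import *
p,d,m=load('wrist'); V,U=np.mgrid[:400,:640]; P=pts(d,m,U.ravel(),V.ravel()).reshape(400,640,3)
b=(U>130)&(U<320)&(V>115)&(V<235)&(d>0)
k=b&(P[...,2]>.095)&(P[...,2]<.125); q=P[k]; print('top',k.sum(),np.median(q[:,2]),cv2.minAreaRect((q[:,:2]*1000).astype(np.float32)))
k=b&(P[...,2]>.109)&(P[...,2]<.125); q=P[k]; print('wheel',k.sum(),U[k].min(),U[k].max(),V[k].min(),V[k].max(),q.mean(0),q.max(0),cv2.minAreaRect((q[:,:2]*1000).astype(np.float32)))
w=(p.min(2)>150)&(U>195)&(U<280)&(V>140)&(V<215)
n,l,s,c=cv2.connectedComponentsWithStats(w.astype(np.uint8))
for i in range(1,n): print(c[i],s[i],ray(m,*c[i],.107).round(4),P[int(c[i][1]),int(c[i][0])].round(4))
cv2.imwrite('pics/s5.png',cv2.resize(p[120:230,130:320],(760,440),interpolation=2)[...,::-1])
E
```

```text
top 14203 0.1049607259272412 ((506.7164001464844, 19.416717529296875), (167.6494903564453, 95.7442398071289), 89.3511734008789)
wheel 523 218 258 176 191 [0.50906194 0.04261393 0.11381852] [0.51709791 0.06179642 0.11773048] ((509.8016052246094, 41.364715576171875), (40.80976104736328, 14.350272178649902), 89.13817596435547)
[212.9 153.7] [211 152   5   5  20] [0.481  0.0181 0.107 ] [0.4806 0.0166 0.105 ]
[224.78571429 153.64285714] [223 152   5   4  14] [0.4809 0.03   0.107 ] [0.4804 0.0289 0.1059]
[237. 154.] [236 153   3   3   9] [0.4812 0.0421 0.107 ] [0.4814 0.0418 0.1059]
[248.75 154.  ] [248 153   2   3   4] [0.4811 0.0538 0.107 ] [0.4816 0.0524 0.1043]
[237.75 167.25] [236 163   5   9  40] [0.4945 0.0417 0.107 ] [0.4945 0.0408 0.1061]
[239.45238095 196.16666667] [237 192   6  10  42] [0.5251 0.0411 0.107 ] [0.5248 0.0407 0.1073]
```

View pics/s5.png

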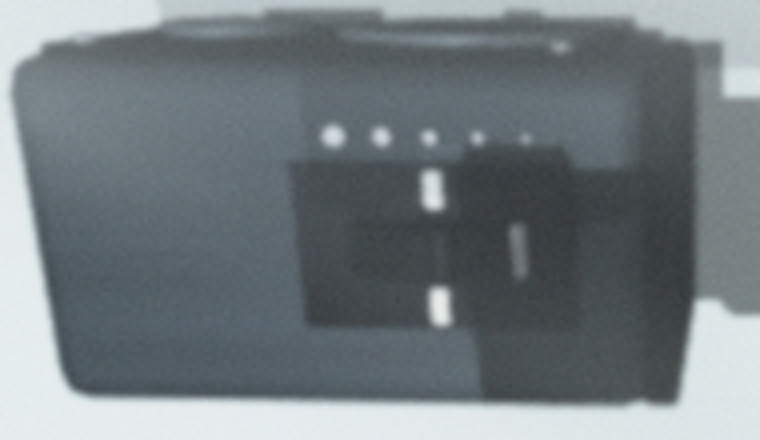

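The white line is at wrist pixel (259,182), about 0.9 rad sole-side of the pointer marks (238,167)/(239,196), so the wheel is near 0. Wheel top is at (0.510, 0.041, 0.117), which agrees with the given sizes. I'll roll it in strokes along -y.

Emit:
{"name": "move_arm", "arguments": {
  "moves": [0,0.5,-3.7,0,0,0,0,0,0.5,-3.8,0,0,0,0,0,0,0,4,0,0,0,0,0,0,4,0,0,0,0,0,0,2.4,0,0,0,0,0,0,0.6,0,0,0,0,0,0,0.4,0,0,0,0,0,0,0,0,0,0]
}}

```text
clock: 13.75
tool_pos: [0.5114, 0.0496, 0.1329]
orientation: [-180.0, 0.0, -179.7]
force: [0.1, -0.2, 0.4]
opening: 0.0009
gripper_force: 0.0
```

Emit:
{"name": "move_arm", "arguments": {
  "moves": [0,0,0,0.3,0,0,0,0,0,0,0.2,0,0,0,0,0,0,0,0,0,0,0,0,0,0,0,0,0]
}}

```text
clock: 14.15
tool_pos: [0.5111, 0.0495, 0.1279]
orientation: [180.0, 0.0, -179.7]
force: [-0.1, 0.2, -0.1]
opening: 0.0001
gripper_force: 0.0
```

Emit:
{"name": "move_arm", "arguments": {
  "moves": [0,0,0,0.2,0,0,0,0,0,0,0.1,0,0,0,0,0,0,0,0,0,0,0,0,0,0,0,0,0]
}}

```text
clock: 14.55
tool_pos: [0.511, 0.0494, 0.1246]
orientation: [180.0, 0.0, -179.7]
force: [-0.5, 1.6, 0.6]
opening: -0.0
gripper_force: 0.5
```

Emit:
{"name": "move_arm", "arguments": {
  "moves": [0,0,0,0.1,0,0,0,0,0,0,0,0,0,0]
}}

```text
clock: 14.75
tool_pos: [0.5112, 0.0495, 0.1243]
orientation: [180.0, 0.0, -179.7]
force: [-3.8, 0.5, 6.9]
opening: 0.0001
gripper_force: 3.9
```

Contact is about 7 N, so I stroke along -y by 16 mm, lift and look.

Emit:
{"name": "move_arm", "arguments": {
  "moves": [0,0,-0.3,0,0,0,0,0,0,-0.3,0,0,0,0,0,0,-0.3,0,0,0,0,0,0,-0.3,0,0,0,0,0,0,-0.4,0,0,0,0,0,0,0,0,0,0,0]
}}

```text
clock: 15.35
tool_pos: [0.5112, 0.0331, 0.1244]
orientation: [180.0, 0.0, -179.7]
force: [-2.9, -1.0, 8.5]
opening: 0.0009
gripper_force: 4.3
```

Emit:
{"name": "move_arm", "arguments": {
  "moves": [0,0,0,-1,0,0,0,0,0,0,-3,0,0,0,0,0,1.5,-4,0,0,0,0,0,3,-4,0,0,0,0,0,3,0,0,0,0,0,0,0,0,0,0,0,0,0,0,0,0,0]
}}

```text
$.moves: bad value
```

```bash
cat > wl.py <<'E'
from h import *
p,d,m=snap('wrist'); V,U=np.mgrid[:400,:640]; P=pts(d,m,U.ravel(),V.ravel()).reshape(400,640,3)
b=(P[...,2]>.095)&(P[...,2]<.125)&(abs(P[...,0]-.507)<.06)&(abs(P[...,1]-.02)<.11)&(d>0)
k=b&(P[...,2]<.108); print('top',k.sum(),cv2.minAreaRect((P[k][:,:2]*1000).astype(np.float32)))
X=abs(P[...,0]-.51)<.03; w=b&X&(abs(P[...,1]-.041)<.035)
y,x=np.nonzero(w); g=p.min(2).astype(int); y0,y1,x0,x1=y.min(),y.max(),x.min(),x.max(); print(x0,x1,y0,y1)
n,l,s,c=cv2.connectedComponentsWithStats((w&(g>110)).astype(np.uint8))
for i in range(1,n):
    if s[i,4]>3: print(c[i].round(1),s[i],g[l==i].max(),P[l==i].mean(0).round(4))
cv2.imwrite('pics/%s.png'%__import__('sys').argv[1],cv2.resize(p[y0-10:y1+10,x0-10:x1+10],None,fx=6,fy=6,interpolation=2)[...,::-1])
E
python3 wl.py r1; python3 go.py .51 .049 .133 -180
```

```text
top 22552 ((499.32366943359375, 19.8121337890625), (167.5397491455078, 83.30492401123047), 89.82955932617188)
277 390 199 273
t 15.4 tcp [0.5112 0.0332 0.1244] [-1.7999e+02  3.0000e-02 -1.7972e+02] j6 -115.4 F [-3.4 -0.5  8.6] open 0.0007
shift before turn [ 0.11  1.58 -0.86] after turn [ 0.12  1.58 -0.86] turn [-0.     0.001  0.005]
```

My row had a stray number, so I resend the lift.

Emit:
{"name": "move_arm", "arguments": {
  "moves": [0,0,0,-1,0,0,0,0,0,0,-3,0,0,0,0,0,1.5,-4,0,0,0,0,0,3,-4,0,0,0,0,0,4,0,0,0,0,0,0,0,0,0,0,0,0,0,0,0,0,0,0]
}}

```text
clock: 16.1
tool_pos: [0.5104, 0.1191, 0.2438]
orientation: [180.0, -0.0, -179.6]
force: [-0.6, -0.2, -0.0]
opening: 0.0011
gripper_force: 0.0
```

```bash
python3 wl.py r2; python3 go.py .51 .049 .133 -180
```

```text
top 13450 ((506.5307922363281, 19.620643615722656), (167.9063262939453, 95.94738006591797), 89.30632019042969)
207 278 163 218
[218.1 164.6] [215 163   7   5  27] 210 [0.4821 0.0171 0.1054]
[230.5 164.4] [228 163   6   4  22] 203 [0.4819 0.0294 0.1051]
[242.1 164.4] [240 163   5   4  17] 191 [0.4818 0.0412 0.1054]
[242.8 177. ] [240 172   7  11  62] 228 [0.4944 0.0412 0.1066]
[249.8 194.2] [248 189   5  12  43] 131 [0.5098 0.0494 0.1158]
[244.5 205.6] [242 201   6  11  57] 233 [0.5252 0.0407 0.1065]
t 16.15 tcp [0.5103 0.1184 0.2435] [-1.7999e+02 -3.0000e-02 -1.7968e+02] j6 -124.2 F [ 0.6 -0.8 -0.6] open 0.0006
shift before turn [ 0.06 -6.94 11.05] after turn [ 0.03 -6.94 11.05] turn [-0.    -0.001  0.006]
```

View pics/r2.png

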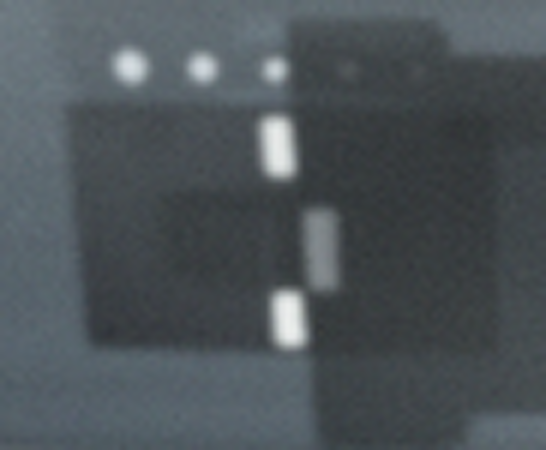

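The line is at y = 0.0494 and the marks are at 0.041, so φ is about 0.28 rad and the value about 0.62. It needs another 8.5 mm stroke.

Emit:
{"name": "move_arm", "arguments": {
  "moves": [0,0,-3.5,0,0,0,0,0,0,-3.4,0,0,0,0,0,0,0,4,0,0,0,0,0,0,4,0,0,0,0,0,0,2.6,0,0,0,0,0,0,0.8,0,0,0,0,0,0,0.2,0,0,0,0,0,0,0,0,0,0]
}}

```text
clock: 16.95
tool_pos: [0.5116, 0.0493, 0.1284]
orientation: [180.0, 0.1, -179.7]
force: [-0.7, 0.6, 0.1]
opening: 0.0004
gripper_force: 0.0
```

Emit:
{"name": "move_arm", "arguments": {
  "moves": [0,0,0,0.2,0,0,0,0,0,0,0.1,0,0,0,0,0,0,0,0,0,0]
}}

```text
clock: 17.25
tool_pos: [0.5113, 0.0496, 0.1252]
orientation: [180.0, 0.1, -179.7]
force: [-0.5, 0.5, -0.5]
opening: 0.0006
gripper_force: 0.0
```

Emit:
{"name": "move_arm", "arguments": {
  "moves": [0,0,0,0.15,0,0,0,0,0,0,0,0,0,0]
}}

```text
clock: 17.45
tool_pos: [0.5117, 0.0495, 0.1244]
orientation: [180.0, 0.1, -179.7]
force: [-3.1, 0.3, 8.9]
opening: 0.0002
gripper_force: 4.5
```

Emit:
{"name": "move_arm", "arguments": {
  "moves": [0,0,-0.3,0,0,0,0,0,0,-0.3,0,0,0,0,0,0,-0.25,0,0,0,0,0,0,0,0,0,0,0]
}}

```text
clock: 17.85
tool_pos: [0.5117, 0.0409, 0.1247]
orientation: [180.0, 0.1, -179.7]
force: [-3.3, -0.8, 11.8]
opening: 0.0006
gripper_force: 6.1
```

Emit:
{"name": "move_arm", "arguments": {
  "moves": [0,0,0,-1,0,0,0,0,0,0,-3,0,0,0,0,0,1.5,-4,0,0,0,0,0,3,-4,0,0,0,0,0,3,0,0,0,0,0,0,0,0,0,0,0,0,0,0,0,0,0,0]
}}

```text
clock: 18.55
tool_pos: [0.5103, 0.1164, 0.2433]
orientation: [180.0, -0.0, -179.6]
force: [-0.8, 0.0, -0.1]
opening: 0.0005
gripper_force: 0.0
```

```bash
python3 wl.py r3; python3 - <<'E'
from h import *
p,d,m=snap('scene'); hsv=cv2.cvtColor(p,cv2.COLOR_RGB2HSV)
g=(hsv[...,0]>50)&(hsv[...,0]<85)&(hsv[...,1]>120); g[:235]=0;g[310:]=0;g[:,:225]=0;g[:,330:]=0
v,u=np.nonzero(g); print('hl',len(u),pts(d,m,u,v).mean(0)); print(ctrl.get_obs()['clock'])
E
```

```text
top 13522 ((506.5965270996094, 19.45079803466797), (167.89083862304688, 96.00926971435547), 89.44591522216797)
210 281 163 219
[221.  164.7] [218 163   7   5  29] 211 [0.482  0.0174 0.1055]
[233.  164.6] [230 163   7   5  26] 202 [0.4819 0.0294 0.1054]
[245.5 177.3] [244 174   4   8  30] 132 [0.4944 0.0414 0.107 ]
[245.2 199.9] [242 189   8  22  85] 152 [0.5169 0.0408 0.1123]
hl 81 [0.48237802 0.36329032 0.02533935]
18.65
```

My 10 picture views are used, so I check the line numerically.

```bash
python3 - <<'E'
from h import *
p,d,m=load('wrist'); V,U=np.mgrid[:400,:640]; P=pts(d,m,U.ravel(),V.ravel()).reshape(400,640,3); g=p.min(2).astype(float)
for n,a,b in(('ptrA',.490,.499),('line',.505,.515),('ptrB',.521,.529)):
    k=(P[...,0]>a)&(P[...,0]<b)&(abs(P[...,1]-.041)<.03)&(d>0)&(P[...,2]>.1); t=k&(g>(np.median(g[k])+g[k].max())/2)
    print(n,t.sum(),np.median(g[k]),g[k].max(),P[t].mean(0).round(4),P[t].std(0).round(4))
E
```

```text
ptrA 45 55.0 138.0 [0.4947 0.0408 0.12  ] [0.0025 0.0021 0.0487]
line 49 56.0 179.0 [0.5101 0.0382 0.1999] [0.0028 0.0032 0.0921]
ptrB 36 60.0 152.0 [0.5251 0.0405 0.1066] [0.0023 0.0015 0.0007]
```

```bash
python3 - <<'E'
from h import *
p,d,m=load('wrist'); V,U=np.mgrid[:400,:640]; P=pts(d,m,U.ravel(),V.ravel()).reshape(400,640,3); g=p.min(2).astype(float)
for n,a,b in(('ptrA',.490,.499),('line',.505,.515),('ptrB',.521,.529)):
    k=(P[...,0]>a)&(P[...,0]<b)&(abs(P[...,1]-.041)<.03)&(P[...,2]>.1)&(P[...,2]<.125); t=k&(g>(np.median(g[k])+g[k].max())/2)
    print(n,t.sum(),np.median(g[k]),g[k].max(),P[t].mean(0).round(4),P[t].std(0).round(4))
E
```

```text
ptrA 35 69.0 132.0 [0.4945 0.0414 0.107 ] [0.0025 0.0011 0.0008]
line 46 58.0 130.0 [0.5101 0.041  0.1166] [0.0028 0.0015 0.0007]
ptrB 36 60.0 152.0 [0.5251 0.0405 0.1066] [0.0023 0.0015 0.0007]
```

The line is at y = 0.0410 and the two pointers at 0.0414 and 0.0405, so it's centred. The top of the rim is at 0.117. The arm is clear of everything.

```bash
python3 -c "
from plant import ctrl
print(ctrl.close_job())"
```

```text
the job is handed in; nothing more can be done
None
```

The job is handed in at about 18.7 s: the highlighter lies on the notepad, the speaker lies on its runners with the wheel on top, and the white line measures centred between the pointer marks; no verdict was returned.

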